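# Tap the stuck stripper plate home with the mallet

### The job

The steel stripper plate of the ejector fixture has stuck part-way up its two guide pillars. Pick up the soft mallet and drive the plate down with light taps on its two brass pads, a little on one end and then on the other, until both ends are home on the rubber buffers; never let it get more than 5 degrees out of level, and never touch it with the gripper. Then stand the mallet upright on its rubber face on the table and let go of it, leaving the slim steel drift where it stands.

Things in the scene. Friction and masses are not known exactly. Their poses are not given: they have to be found in the camera images.
- jig: The fixed ejector fixture: plywood foot 130 x 250 x 10 mm, aluminium base 88 x 224 mm with its top 30 mm above the table, two steel guide pillars (10 mm across, 37 mm either side of the middle) ending 93 mm above the table and a white core (39 mm across) in the middle ending 95 mm above it. Origin: on the table under its middle; z up, y along its length.
- stripper: The stuck steel plate, 66 x 214 x 12 mm, on the pillars and core, with two brass pads (36 mm across, 4 mm high) on its ends. Origin: centre of its underside, 34 mm above the table when home; y along its length, z up. Each end is held by its own friction: some 6 to 9 N down on one pad sinks that end alone, and it stays where left. At home each end meets a firm stop.
- pad_left (a point): Centre of the top face of the brass pad on the plate's +y end (85 mm from the middle); 50 mm above the table when that end is home, 69 to 80 mm at the start.
- pad_right (a point): The same on the -y end.
- plate_tilt (a joint): Tilt of the plate about the fixture's x axis, rad; positive has the +y (left) end higher by 0.17 m x tilt than the other. Must stay within 0.087 (5 degrees) either way.
- mallet_mid (a point): The soft mallet, 130 mm tall, 0.25 kg, round, standing on its face: black rubber head 40 mm across, 45 mm high, steel collar to 51 mm, pale wooden handle above in line with it, 24 mm across, with a knob 27 mm across over the top 12 mm. The point is on the axis 65 mm above the rubber face; grip the handle some 95 mm above the face. z points along the handle.
- drift: Bystander: slim all-steel drift, 100 mm tall, 28 mm across below and 16 mm across above, standing upright. Origin: centre of its underside. Not to be moved.
- left_height (a joint): Height of the plate's +y (left) end, at its pad, above home, m; 0 is home on the buffer, 0.019 to 0.030 at the start.
- right_height (a joint): The same for the -y (right) end.
Not all that is in view belongs to the job. Leave any purple look-alike of the part that bears mallet_mid alone.

How it is judged:
At the end, for the whole second after the job is handed in: Both ends of the plate are within 5 mm of home (pad tops less than 55 mm above the table), and the mallet stands at rest upright (within 10 degrees) on its rubber face on the table, let go (z of each of pad_left, pad_right in the frame of jig below 0.055 m and height (world z) of mallet_mid between 0.06 and 0.07 m and angle between mallet_mid's own z axis and vertical below 0.17 rad and linear speed of mallet below 0.02 m/s); the robot touches nothing.
It fails at once if the plate is more than 5 degrees out of level (value of joint plate_tilt above 0.09 rad or value of joint plate_tilt below -0.09 rad).
It fails at once if the gripper touches the plate (contact force between any of the fingers, the arm and stripper above 1 N).
It fails at once if the mallet strikes harder than a light tap (100 N peak) (contact force between mallet and stripper above 100 N).
It fails at once if the drift is moved by more than 20 mm (distance of drift from where it was at the start of the episode above 0.02 m).
It also fails if it takes over 61 s, if anything falls off the work surface, if the arm or the gripper's body presses on something with over 40 N, if the wrist force passes 120 N, or if a joint passes its speed limit or range.

### The arm

A 6-joint arm with a two-finger parallel gripper is mounted at the origin on a cart in front of the work surface, level with it; the furniture and walls round the work are solid. World frame = base frame: x ahead of the robot, y to its left, z up, the work surface at z = 0. Lengths are in m, angles in rad, forces in N, time in s.
With the tool pointing down it reaches from about 0.35 to 0.725 m from the base axis. Payload 4.3 kg.
Tool frame: the origin (TCP) lies at the very end of the fingers, on their centre line; the grasp point (between the pads) lies 19 mm behind it; z points along the fingers, y is the line along which they close (so a half turn about z gives the same grasp; the last joint's range is limited). The gripper opens to 85 mm and grips with 20 to 120 N. Pads are 22 mm wide; open, the fingers measure 114 mm over their backs; the gripper's body (76 mm by 85 mm) begins 54 mm behind the grasp point. The pads swing forward as they close: fully open they stand 13 mm farther back than shut.
Start: joints at [-1.394, 0.377, 0.081, 1.274, 0, 1.46], TCP at [0.163, -0.552, 0.231] pointing down, gripper open.
Joint ranges: [-2.72, 2.72], [-0.84, 1.66], [-1.02, 1.22], [-1.77, 2.12], [-1.37, 1.28], [-3.14, 3.14]. Speed limits (rad/s): [2.57, 2.57, 3.14, 3.14, 3.14, 3.14].

### API

Orientations are given as a unit quaternion [w, x, y, z].
In Python, from station import * gives the robot as it stands. The module is installed in compiled form; this text tells all that it offers.
- The arm moves only by the shell command python3 -m pendant 'ROWS'. ROWS is text: rows parted by semicolons, each of 7 numbers parted by spaces: the turn, a rotation vector about the tool's x, y, z in rad, then the shift along the tool's x, y, z in m, then the finger opening in m, from 0 to 0.0854. In form: wx wy wz tx ty tz fingers; .... A call has 1 to 12 rows; each row is the pose to reach, as a shift and turn from the pose commanded when the call began, along the tool's axes at that moment; what a row does not reach only later rows make up. A row lasts 1/8 s, in which the tool goes at most 62.5 mm and 10.7 degrees, less where a joint would pass 70% of its speed; a pose out of reach is approached as far as the arm can. A call with a gripper value outside its range is refused whole. The fingers move at their own pace and stop on an object; the grip force is fixed at half the most. Time passes only in rows, so rows that repeat a pose let the fingers close. It gives the time, the measured TCP pose, the force, the opening and the grip force at its end, in the units of the state.
- state(): the state, without advancing time (a new reading comes with each control period).
- snapshot(name): name is "scene" or "top" or "wrist"; returns a dict with "frame" (480x640x3 uint8, blue, green, red), "fx", "fy", "cx", "cy" (pixels), "distortion" ([k1, k2, p1, p2, k3] as OpenCV has them; the pictures are not rectified), "R" (3x3) and "t" (3): a world point X has camera coordinates R X + t. Camera axes: x right, y down, z forward; pixel columns grow to the right and rows downward; lengths in m; the calibration is good to about 2 mm. A picture is of the moment at which its call begins. There is no depth.
- close_job(): hands the job in; it is judged then, once.
The state is a dict: "clock": time; "qpos": joint angles; "qvel": joint speeds; "joint_torque": joint torques, N m; "eef_pos": TCP position; "tool_rot": TCP orientation; "force": force on the tool from outside, world axes, zero at the start; "wrist_torque": the same for the moment, N m; "gripper_width": opening from 0.0 (shut) to 1.0 (fully open); "grip_force": force on a finger pad.
Only numpy, scipy, OpenCV 4.12 (cv2) and the standard library are available. Lean on these libraries where they do the work, as an engineer would, in place of code of your own. Each camera call takes 0.05 s, during which the arm holds its last target. There are 200 camera calls.

## Working session

There is one attempt and no reset: what is moved stays moved. The work goes in short steps, Python scripts to look and compute and a shell command to move; the robot and the scene stay as the last step left them, time stands still between calls to the robot, and variables do not carry over. Pictures are saved under pics/ and viewed, at most 10 in all, crops included, and the job is handed in when it is done.

```bash
mkdir -p pics; cat > h.py <<'E'
import numpy as np, cv2
from station import *
def K(s): return np.array([[s['fx'],0,s['cx']],[0,s['fy'],s['cy']],[0,0,1.]])
def ray(s,u,v):
    p=cv2.undistortPoints(np.array([[[u,v]]],float),K(s),np.array(s['distortion'],float))[0,0]
    R=np.array(s['R']);t=np.array(s['t']); return -R.T@t, R.T@np.array([p[0],p[1],1.])
def onz(s,u,v,z):
    c,d=ray(s,u,v); return c+d*(z-c[2])/d[2]
def proj(s,X):
    R=np.array(s['R']);r=cv2.Rodrigues(R)[0]
    return cv2.projectPoints(np.array([X],float),r,np.array(s['t'],float),K(s),np.array(s['distortion'],float))[0][0,0]
def tri(s1,p1,s2,p2):
    c1,d1=ray(s1,*p1);c2,d2=ray(s2,*p2)
    a=np.linalg.lstsq(np.c_[d1,-d2],c2-c1,rcond=None)[0]
    A=c1+a[0]*d1;B=c2+a[1]*d2; return (A+B)/2,np.linalg.norm(A-B)
E
python3 - <<'E'
from h import *
import pickle
print(state())
d={n:snapshot(n) for n in("scene","top")}
pickle.dump(d,open('s0.pkl','wb'))
for n in d: cv2.imwrite(f'pics/{n}0.png',d[n]['frame']); print(n,-np.array(d[n]['R']).T@d[n]['t'])
E
```

```text
{'clock': 0.0, 'qpos': array([-1.39427628e+00,  3.78083366e-01,  7.96678008e-02,  1.27443184e+00,
       -4.29353473e-05,  1.46051826e+00]), 'qvel': array([ 3.97479966e-04,  4.65373921e-04, -2.27386206e-03,  5.49889636e-05,
        3.65405061e-04,  1.61058498e-04]), 'joint_torque': array([-1.90700739e-04, -4.63612783e+01,  2.69870371e+01,  2.09104142e-02,
        8.48426157e-05,  4.24329073e-06]), 'eef_pos': array([ 0.16254725, -0.55086618,  0.23036554]), 'tool_rot': array([-1.02426434e-03,  9.89735439e-01,  1.42908045e-01, -5.54165020e-05]), 'force': array([0.58091282, 0.6491323 , 0.89230861]), 'wrist_torque': array([ 0.01614552, -0.02670404,  0.05037006]), 'grip_force': 0.0, 'gripper_width': 0.9980115505706187}
scene [-0.30120362 -0.54132916  0.52379828]
top [ 0.25653927 -0.02612223  1.31749114]
```

View pics/scene0.png

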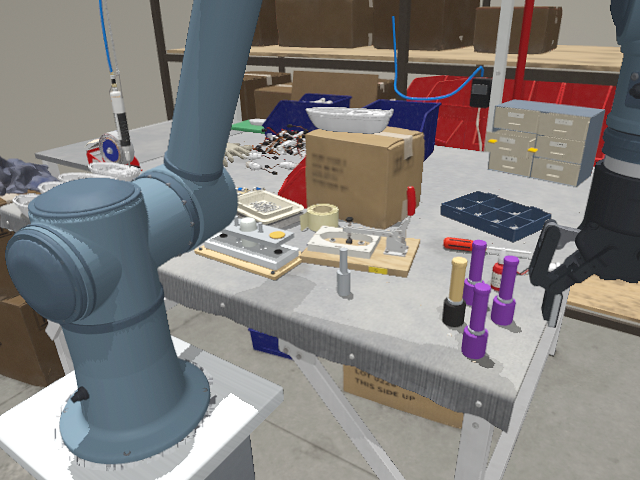

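View pics/top0.png

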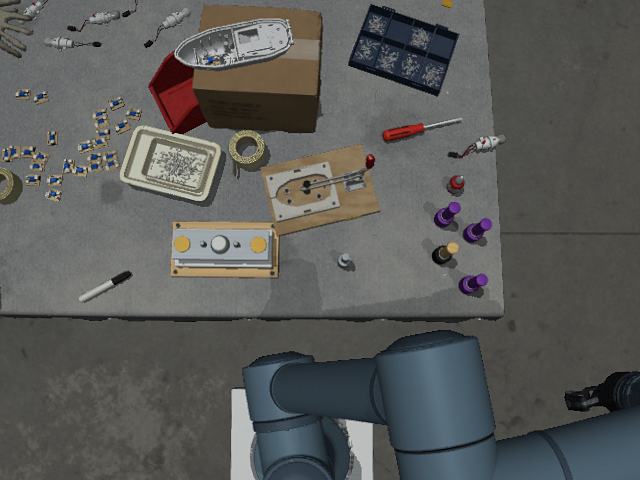

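The scene view shows the only wooden-handled mallet, with its head at about (455,312) and its handle at (458,272). In the top view it is at (445,253). Possible mix-ups in the top view are the purple look-alikes at (447,213), (477,230) and (473,284), the steel drift at (345,260) and the red bottle at (456,183). I choose the pale handle with the black head. The fixture is at (225,248), with its pads at (181,244) and (258,244).

```bash
cat > m.py <<'E'
from h import *
import pickle
d=pickle.load(open('s0.pkl','rb'));T=d['top'];S=d['scene']
def mask(s,lo,hi,box):
    h=cv2.cvtColor(s['frame'],cv2.COLOR_BGR2HSV);m=cv2.inRange(h,lo,hi)
    o=np.zeros_like(m);x0,y0,x1,y1=box;o[y0:y1,x0:x1]=m[y0:y1,x0:x1];return o
def big(m):
    c=max(cv2.findContours(m,cv2.RETR_EXTERNAL,cv2.CHAIN_APPROX_NONE)[0],key=cv2.contourArea);return c
w=((12,50,100),(30,255,255))
c=big(mask(S,*w,(440,245,475,310)))[:,0];print('scene handle bbox',c.min(0),c.max(0))
ct=big(mask(T,*w,(430,235,465,265)))[:,0];print('top handle bbox',ct.min(0),ct.max(0))
(x,y),r=cv2.minEnclosingCircle(ct);print(x,y,r)
# handle knob top: farthest end from nadir
e=cv2.fitEllipse(c);print('scene ell',e)
mid=c.mean(0)
top_s=c[c[:,1]<=c[:,1].min()+1].mean(0)
print('axis at z.09-ish scene center',mid)
for z in(.118,.13):print(z,onz(T,x,y,z))
# pads
for b in((170,232,195,256),(245,232,272,258)):
    p=big(mask(T,(12,100,100),(35,255,255),b));(u,v),r=cv2.minEnclosingCircle(p);M=cv2.moments(p);print('pad',M['m10']/M['m00'],M['m01']/M['m00'],r,[onz(T,M['m10']/M['m00'],M['m01']/M['m00'],z) for z in(.069,.08)])
p=big(mask(S,(12,100,100),(35,255,255),(262,225,290,243)));M=cv2.moments(p);ps=(M['m10']/M['m00'],M['m01']/M['m00']);print('scene pad r',ps,cv2.boundingRect(p))
pf=big(mask(T,(8,50,90),(28,200,255),(160,215,285,285)));print(cv2.minAreaRect(pf))
for q in cv2.boxPoints(cv2.minAreaRect(pf)):print(onz(T,*q,.01))
for q in [(467,290),(473,284),(442,221),(470,236)]: print('purple',onz(T,*q,.05))
print('drift',onz(T,345,260,.05))
a=cv2.resize(T['frame'][150:310,400:510],None,fx=3,fy=3);b=cv2.resize(S['frame'][225:365,430:530],None,fx=3.4,fy=3.4)
f=cv2.resize(T['frame'][205:295,155:295],None,fx=3,fy=3)
H=max(a.shape[0],b.shape[0]);pad=lambda i:cv2.copyMakeBorder(i,0,H-i.shape[0],0,0,cv2.BORDER_CONSTANT)
o=np.hstack([pad(a),pad(b)]);cv2.imwrite('pics/c1.png',o);print(o.shape)
E
python3 m.py
```

```text
scene handle bbox [449 257] [467 301]
top handle bbox [447 242] [458 253]
452.2594909667969 247.14556884765625 6.128469467163086
scene ell ((457.3800354003906, 277.4119873046875), (14.309743881225586, 55.18421936035156), 6.614607810974121)
axis at z.09-ish scene center [457.27619048 278.37142857]
0.118 [ 0.45348508 -0.32288433  0.118     ]
0.13 [ 0.45151478 -0.31991545  0.13      ]
pad 181.6626746506986 243.59281437125748 7.788766384124756 [array([0.46909651, 0.2679975 , 0.069     ]), array([0.46722375, 0.26540612, 0.08      ])]
pad 257.9457831325301 244.42168674698794 7.720917701721191 [array([0.46732134, 0.0974209 , 0.069     ]), array([0.46546422, 0.09633241, 0.08      ])]
scene pad r (276.8225419664268, 234.56354916067144) (270, 231, 15, 8)
((227.0, 246.0), (62.0, 114.0), 90.0)
[0.5474521  0.31249229 0.01      ]
[0.54711467 0.0434308  0.01      ]
[0.40141567 0.04209481 0.01      ]
[0.40073396 0.30635379 0.01      ]
purple [ 0.36733035 -0.36973699  0.05      ]
purple [ 0.38077679 -0.38399615  0.05      ]
purple [ 0.52501421 -0.31840159  0.05      ]
purple [ 0.49038811 -0.3817683   0.05      ]
drift [ 0.43531088 -0.09617516  0.05      ]
(480, 670, 3)
```

View pics/c1.png

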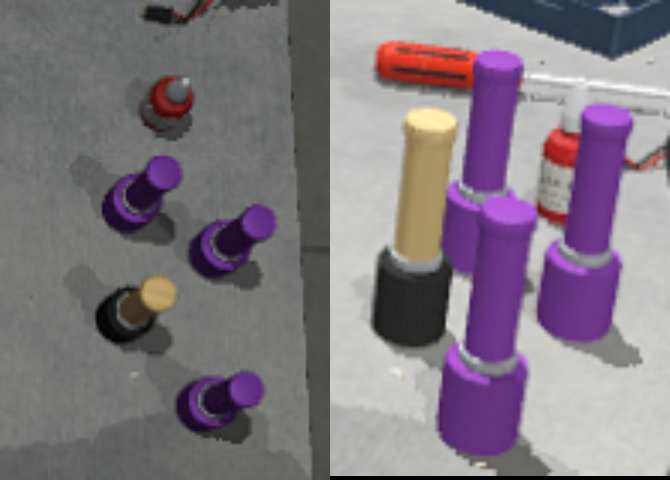

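The crop confirms it: the pale handle and black head belong to the real mallet, and the three others are purple. Moving above it at a safe height with the fingers along world y.

```bash
python3 -m pendant '0 0 0.04 0.043 -0.0175 0 0.055; 0 0 0.08 0.086 -0.035 0 0.055; 0 0 0.12 0.129 -0.0525 0 0.055; 0 0 0.16 0.172 -0.07 0 0.055; 0 0 0.2 0.215 -0.0875 0 0.055; 0 0 0.24 0.258 -0.105 0 0.055; 0 0 0.28 0.300 -0.1225 0 0.055; 0 0 0.287 0.3425 -0.14 0 0.055; 0 0 0.287 0.3425 -0.14 0 0.055; 0 0 0.287 0.3425 -0.14 0 0.055'
cat > m2.py <<'E'
from m import *
print('-----')
for z in(.118,.13):
  X=np.r_[onz(T,452.26,247.15,.13)[:2],z]; print(proj(S,X))
h=cv2.cvtColor(S['frame'],cv2.COLOR_BGR2HSV)
k=big(mask(S,(0,0,0),(180,255,60),(435,295,470,330)))[:,0];print('head bbox scene',k.min(0),k.max(0))
X=[.4515,-.32]
print('exp base',proj(S,[*X,0]),'exp top',proj(S,[*X,.13]),'hb',proj(S,[*X,.051]))
for q in[(454.3,207.3),(486,224),(481.7,279.7)]:print('purple top',onz(T,*q,.13))
st=state();print(st['eef_pos'],st['tool_rot'])
s=snapshot('wrist');cv2.imwrite('pics/w1.png',s['frame']);print('cam',-s['R'].T@s['t'],[proj(s,[.4515,-.32,z]) for z in (.13,.06,0)])
E
python3 m2.py | sed '1,/-----/d'
```

```text
clock: 1.35
eef_pos: [0.4511, -0.3204, 0.2309]
tool_rot: [-0.0, 1.0, 0.0, -0.001]
force: [-1.2, -0.4, 0.2]
gripper_width: 0.649
grip_force: 0.0
[457.51767696 265.27731585]
[458.21523092 259.17239871]
head bbox scene [443 302] [465 326]
exp base [451.06114458 321.49609915] exp top [458.26099998 259.18502359] hb [453.79297959 298.02741839]
purple top [ 0.53822739 -0.32791178  0.13      ]
purple top [ 0.50187977 -0.39556747  0.13      ]
purple top [ 0.38196218 -0.38051997  0.13      ]
[ 0.45113753 -0.32035192  0.23088953] [-8.18642895e-05  9.99999848e-01  6.89565413e-05 -5.41322969e-04]
cam [ 0.52195432 -0.31940456  0.37117807] [array([326.0321471 , 237.80774506]), array([325.82737399, 214.91356341]), array([325.71002716, 201.81527981])]
```

View pics/w1.png

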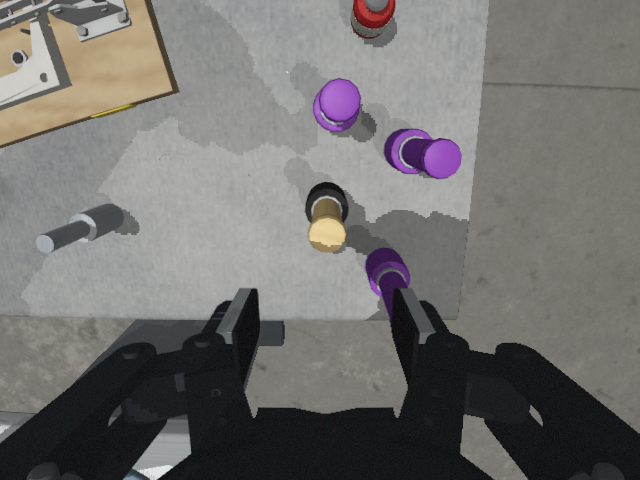

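The wrist view shows the mallet knob at (327,234), where (326,238) was predicted. That is about 2 mm farther in x, and the finger lane is clear of the purple ones. Descending and gripping.

```bash
python3 -m pendant '0 0 0 0.0015 0 0.04 0.055; 0 0 0 0.002 0 0.08 0.055; 0 0 0 0.002 0 0.12 0.055; 0 0 0 0.002 0 0.145 0.055; 0 0 0 0.002 0 0.155 0.055; 0 0 0 0.002 0 0.155 0.055; 0 0 0 0.002 0 0.155 0.015; 0 0 0 0.002 0 0.155 0.015; 0 0 0 0.002 0 0.155 0.015; 0 0 0 0.002 0 0.155 0.015; 0 0 0 0.002 0 0.155 0.015; 0 0 0 0.002 0 0.155 0.015' && python3 -m pendant '0 0 0 0 0 -0.02 0.015; 0 0 0 0 0 -0.06 0.015; 0 0 0 0 0 -0.11 0.015; 0 0 0 0 0 -0.16 0.015; 0 0 0 0 0 -0.19 0.015; 0 0 0 0 0 -0.19 0.015;0 0 0 0 0 -0.19 0.015'
python3 - <<'E'
from h import *
s=snapshot('scene');cv2.imwrite('pics/s2.png',s['frame'][100:400,340:640]);print(state()['force'])
E
```

```text
clock: 2.9
eef_pos: [0.4545, -0.3214, 0.0778]
tool_rot: [0.001, 1.0, -0.0, 0.001]
force: [-0.5, -1.0, 5.6]
gripper_width: 0.272
grip_force: 58.6
clock: 3.78
eef_pos: [0.4529, -0.3197, 0.2643]
tool_rot: [-0.001, 1.0, -0.0, -0.001]
force: [-0.7, 0.1, -2.8]
gripper_width: 0.267
grip_force: 59.5
[-0.18705203 -0.20216509 -3.12535254]
```

View pics/s2.png

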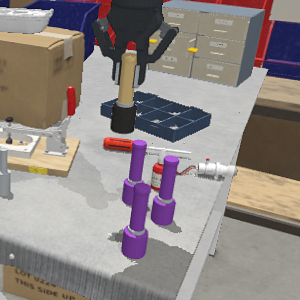

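The mallet is held vertical, with its face about 78 mm below the TCP. Moving to just above the right pad.

```bash
python3 -m pendant '0 0 0 0.001 -0.04 0 0.015; 0 0 0 0.003 -0.08 0 0.015; 0 0 0 0.005 -0.125 0 0.015; 0 0 0 0.007 -0.17 0 0.015; 0 0 0 0.009 -0.215 0 0.015; 0 0 0 0.010 -0.26 0 0.015; 0 0 0 0.012 -0.305 0 0.015; 0 0 0 0.013 -0.35 0 0.015; 0 0 0 0.013 -0.39 0 0.015; 0 0 0 0.013 -0.417 0 0.015; 0 0 0 0.013 -0.417 0.04 0.015; 0 0 0 0.013 -0.417 0.085 0.015' && python3 -m pendant '0 0 0 0 0 0.004 0.015; 0 0 0 0 0 0.004 0.015;0 0 0 0 0 0.004 0.015'
python3 - <<'E'
from m import *
print('-----')
print(tri(T,(257.95,244.42),S,ps))
for n in('scene','top'):
    s=snapshot(n);cv2.imwrite(f'pics/{n}3.png',s['frame'])
a=cv2.imread('pics/scene3.png')[150:310,150:350];b=cv2.imread('pics/top3.png')[190:310,150:300]
cv2.imwrite('pics/c3.png',np.vstack([cv2.resize(a,(500,400))]))
print(state()['eef_pos'],state()['force'])
E
```

```text
clock: 5.32
eef_pos: [0.4672, 0.0781, 0.1798]
tool_rot: [-0.007, 1.0, 0.011, 0.0]
force: [0.9, 0.3, -4.1]
gripper_width: 0.272
grip_force: 60.0
clock: 5.7
eef_pos: [0.4687, 0.0784, 0.1792]
tool_rot: [-0.007, 1.0, 0.012, 0.002]
force: [0.9, -1.0, -2.5]
gripper_width: 0.268
grip_force: 59.8
scene handle bbox [449 257] [467 301]
top handle bbox [447 242] [458 253]
452.2594909667969 247.14556884765625 6.128469467163086
scene ell ((457.3800354003906, 277.4119873046875), (14.309743881225586, 55.18421936035156), 6.614607810974121)
axis at z.09-ish scene center [457.27619048 278.37142857]
0.118 [ 0.45348508 -0.32288433  0.118     ]
0.13 [ 0.45151478 -0.31991545  0.13      ]
pad 181.6626746506986 243.59281437125748 7.788766384124756 [array([0.46909651, 0.2679975 , 0.069     ]), array([0.46722375, 0.26540612, 0.08      ])]
pad 257.9457831325301 244.42168674698794 7.720917701721191 [array([0.46732134, 0.0974209 , 0.069     ]), array([0.46546422, 0.09633241, 0.08      ])]
scene pad r (276.8225419664268, 234.56354916067144) (270, 231, 15, 8)
((227.0, 246.0), (62.0, 114.0), 90.0)
[0.5474521  0.31249229 0.01      ]
[0.54711467 0.0434308  0.01      ]
[0.40141567 0.04209481 0.01      ]
[0.40073396 0.30635379 0.01      ]
purple [ 0.36733035 -0.36973699  0.05      ]
purple [ 0.38077679 -0.38399615  0.05      ]
purple [ 0.52501421 -0.31840159  0.05      ]
purple [ 0.49038811 -0.3817683   0.05      ]
drift [ 0.43531088 -0.09617516  0.05      ]
(480, 670, 3)
-----
(array([0.46722984, 0.09616146, 0.07362762]), np.float64(0.0020946675282479603))
[0.46856461 0.0784892  0.17899205] [ 0.42481987 -0.59472033 -2.55816036]
```

View pics/c3.png

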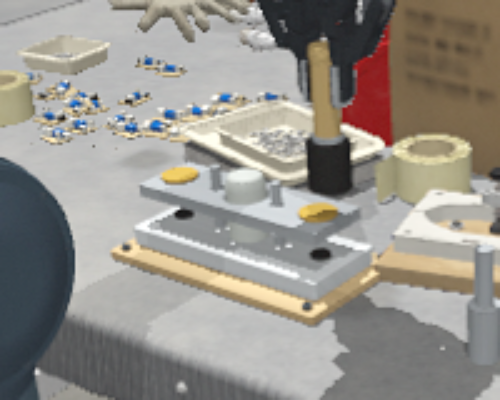

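The arm stopped 18 mm short in y because it was slowed near its joint limits, and the tool is slightly turned. Both pads now show in the scene view, the left at about (222,220) and the right at (277,235), so I can get the left height from the two views.

```bash
python3 -m pendant '-0.014 -0.004 0.024 -0.0015 -0.0186 0 0.015; -0.014 -0.004 0.024 -0.0015 -0.0186 0 0.015; -0.014 -0.004 0.024 -0.0015 -0.0186 0 0.015'
python3 - <<'E' | sed '1,/-----/d'
from m import *
print('-----')
f=dict(S);f['frame']=cv2.imread('pics/scene3.png')
for b,t in(((208,212,236,228),(181.66,243.59)),((262,225,290,243),(257.95,244.42))):
    p=big(mask(f,(12,100,100),(35,255,255),b));M=cv2.moments(p);q=(M['m10']/M['m00'],M['m01']/M['m00'])
    print(q,cv2.boundingRect(p),tri(T,t,S,q))
E
```

```text
clock: 6.18
eef_pos: [0.4656, 0.079, 0.1777]
tool_rot: [-0.008, 1.0, 0.012, -0.002]
force: [0.3, 0.0, -3.7]
gripper_width: 0.268
grip_force: 59.8
(221.5, 219.55555555555554) (215, 217, 14, 6) (array([0.46911435, 0.26634895, 0.07302091]), np.float64(0.0019829366121391265))
(276.82102908277403, 234.7472035794183) (270, 231, 15, 8) (array([0.46729733, 0.09622726, 0.07313884]), np.float64(0.002048648148204682))
```

```bash
python3 -c "
from h import *
s=state();print(s['qpos'],s['force'],s['joint_torque'],s['eef_pos'],s['tool_rot'])"
```

```text
[ 0.0229963   0.19836616 -0.30515817  1.07151978  0.01584802  3.14074305] [ 0.32002511  0.01367263 -3.71564177] [-6.02762171e-03 -3.76604819e+01  2.69930273e+01  6.28725579e-02
  7.41860108e-02  1.38402397e-04] [0.46562784 0.07895142 0.17767625] [-0.0078999   0.99989548  0.01190544 -0.00221143]
```

The last joint is at its limit (3.14), so the yaw has to turn with the base. Rotating the tool back about 0.58 rad here; the mallet is round, so its yaw does not matter.

```bash
python3 -m pendant '0 0 -0.12 0 0 0 0.015; 0 0 -0.24 0 0 0 0.015; 0 0 -0.36 0 0 0 0.015; 0 0 -0.48 0 0 0 0.015; 0 0 -0.58 0 0 0 0.015; 0 0 -0.58 0 0 0 0.015; 0 0 -0.58 0 0 0 0.015'
cat > p.py <<'E'
from h import *
from scipy.spatial.transform import Rotation as Ro
s=state();w,x,y,z=s['tool_rot'];R=Ro.from_quat([x,y,z,w])
print('q',s['qpos'].round(3),'pos',s['eef_pos'].round(4),'F',s['force'].round(1))
M=R.as_matrix();yaw=np.arctan2(M[1,0],M[0,0])
print('yaw',yaw.round(4),'fix tilt rotvec',(R.inv()*Ro.from_euler('xyz',[np.pi,0,yaw])).as_rotvec().round(4))
for n,t in(('left',[.469,.2665]),('right',[.467,.0965])):
    print(n,(M.T@(np.r_[t,s['eef_pos'][2]]-s['eef_pos'])).round(4))
E
python3 p.py
```

```text
clock: 7.05
eef_pos: [0.4655, 0.079, 0.1776]
tool_rot: [-0.008, 0.955, 0.297, 0.0]
force: [0.1, -0.4, -3.1]
gripper_width: 0.266
grip_force: 60.0
q [ 0.023  0.198 -0.305  1.072  0.016  2.562] pos [0.4655 0.079  0.1776] F [ 0.1 -0.4 -3.1]
yaw 0.6024 fix tilt rotvec [-0.0157 -0.0049  0.    ]
left [ 0.1091 -0.1525  0.0029]
right [ 0.0112 -0.0136  0.0003]
```

```bash
python3 -m pendant '-0.0157 -0.005 0 0.011 -0.0136 0 0.015; -0.0157 -0.005 0 0.011 -0.0136 0 0.015; -0.0157 -0.005 0 0.011 -0.0136 0.01 0.015; -0.0157 -0.005 0 0.011 -0.0136 0.015 0.015;-0.0157 -0.005 0 0.011 -0.0136 0.015 0.015;-0.0157 -0.005 0 0.011 -0.0136 0.015 0.015'; python3 p.py
```

```text
clock: 7.8
eef_pos: [0.4668, 0.0964, 0.1628]
tool_rot: [-0.0, 0.955, 0.297, -0.0]
force: [-0.4, -0.0, -3.1]
gripper_width: 0.266
grip_force: 60.0
q [ 0.07   0.215 -0.325  1.032 -0.     2.609] pos [0.4668 0.0964 0.1628] F [-0.4 -0.  -3.1]
yaw 0.6033 fix tilt rotvec [-0.0001  0.0002 -0.    ]
left [ 0.0983 -0.1388 -0.    ]
right [ 0.0002  0.     -0.    ]
```

Aligned over the right pad with the face at about 85 mm. First small tap.

```bash
python3 -m pendant '0 0 0 0 0 0.004 0.015; 0 0 0 0 0 0.008 0.015; 0 0 0 0 0 0.011 0.015; 0 0 0 0 0 0.013 0.015; 0 0 0 0 0 0.015 0.015; 0 0 0 0 0 0.017 0.015'; python3 -m pendant '0 0 0 0 0 0 0.015;0 0 0 0 0 0.001 0.015'
```

```text
clock: 8.55
eef_pos: [0.467, 0.0963, 0.146]
tool_rot: [0.0, 0.955, 0.297, 0.0]
force: [-1.5, -2.3, 3.6]
gripper_width: 0.269
grip_force: 60.6
clock: 8.8
eef_pos: [0.467, 0.0963, 0.1449]
tool_rot: [0.0, 0.955, 0.297, 0.0]
force: [-0.5, -3.4, 3.7]
gripper_width: 0.272
grip_force: 60.6
```

The 6.8 N net push means the right end is sinking, and its face is now at about 67 mm. Lifting over the core to the left pad.

```bash
python3 -m pendant '0 0 0 0 0 -0.03 0.015; 0 0 0 0 0 -0.05 0.015; 0 0 0 0.02 -0.0278 -0.05 0.015; 0 0 0 0.0393 -0.0555 -0.05 0.015; 0 0 0 0.059 -0.0833 -0.05 0.015; 0 0 0 0.0786 -0.111 -0.05 0.015; 0 0 0 0.0983 -0.1388 -0.05 0.015; 0 0 0 0.0983 -0.1388 -0.05 0.015; 0 0 0 0.0983 -0.1388 -0.05 0.015; 0 0 0 0.0983 -0.1388 -0.02 0.015; 0 0 0 0.0983 -0.1388 -0.015 0.015; 0 0 0 0.0983 -0.1388 -0.015 0.015'; python3 p.py
```

```text
clock: 10.3
eef_pos: [0.4685, 0.2659, 0.1596]
tool_rot: [-0.0, 0.955, 0.297, -0.001]
force: [-0.3, -0.5, -2.7]
gripper_width: 0.267
grip_force: 60.1
q [ 0.398  0.337 -0.166  1.069  0.     2.937] pos [0.4685 0.2659 0.1596] F [-0.3 -0.5 -2.7]
yaw 0.6028 fix tilt rotvec [-0.0005  0.0015 -0.    ]
left [ 0.0008 -0.0002 -0.    ]
right [-9.730e-02  1.387e-01  1.000e-04]
```

Over the left pad. Pushing down in small steps to a face height of about 62 mm.

```bash
python3 -m pendant '0 0 0 0 0 0.004 0.015; 0 0 0 0 0 0.008 0.015; 0 0 0 0 0 0.010 0.015; 0 0 0 0 0 0.012 0.015; 0 0 0 0 0 0.014 0.015'; python3 -m pendant '0 0 0 0 0 0.002 0.015; 0 0 0 0 0 0.004 0.015; 0 0 0 0 0 0.006 0.015'; python3 -c "
from h import *
s=snapshot('scene');cv2.imwrite('pics/c4.png',cv2.resize(s['frame'][170:290,170:330],(640,480)))"
```

```text
clock: 10.92
eef_pos: [0.4695, 0.2672, 0.1464]
tool_rot: [-0.0, 0.955, 0.297, 0.001]
force: [-0.3, 0.5, 1.8]
gripper_width: 0.262
grip_force: 60.6
clock: 11.3
eef_pos: [0.4695, 0.2676, 0.1402]
tool_rot: [-0.001, 0.955, 0.297, 0.001]
force: [0.0, 3.6, 3.7]
gripper_width: 0.262
grip_force: 60.8
```

View pics/c4.png

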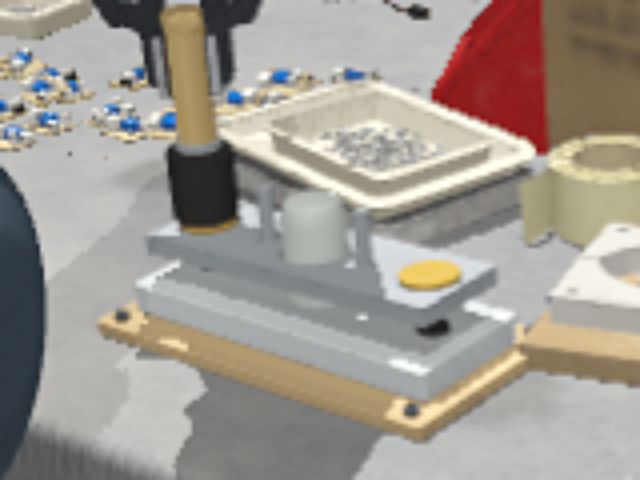

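The mallet sits square on the left pad and that end has sunk to about 12 mm. Back to the right pad.

```bash
python3 -m pendant '0 0 0 0 0 -0.03 0.015; 0 0 0 0 0 -0.055 0.015; 0 0 0 -0.02 0.0278 -0.055 0.015; 0 0 0 -0.0393 0.0555 -0.055 0.015; 0 0 0 -0.059 0.0833 -0.055 0.015; 0 0 0 -0.0786 0.111 -0.055 0.015; 0 0 0 -0.0985 0.139 -0.055 0.015; 0 0 0 -0.0985 0.139 -0.055 0.015; 0 0 0 -0.0985 0.139 -0.03 0.015; 0 0 0 -0.0985 0.139 -0.005 0.015; 0 0 0 -0.0985 0.139 -0.003 0.015; 0 0 0 -0.0985 0.139 -0.003 0.015'; python3 p.py; python3 -m pendant '0 0 0 0 0 0.003 0.015; 0 0 0 0 0 0.006 0.015; 0 0 0 0 0 0.008 0.015; 0 0 0 0 0 0.010 0.015'
```

```text
clock: 12.85
eef_pos: [0.4658, 0.0965, 0.1426]
tool_rot: [-0.0, 0.955, 0.298, -0.001]
force: [0.0, -1.2, -3.1]
gripper_width: 0.266
grip_force: 60.3
q [ 0.071  0.23  -0.361  0.983 -0.     2.608] pos [0.4658 0.0965 0.1426] F [ 0.  -1.2 -3.1]
yaw 0.6043 fix tilt rotvec [-0.001   0.0021 -0.    ]
left [ 9.920e-02 -1.381e-01 -1.000e-04]
right [ 0.0009  0.0007 -0.    ]
clock: 13.35
eef_pos: [0.4673, 0.0961, 0.1334]
tool_rot: [0.0, 0.955, 0.297, 0.001]
force: [-0.1, -0.7, 4.5]
gripper_width: 0.262
grip_force: 60.9
```

```bash
python3 -m pendant '0 0 0 0 0 -0.03 0.015; 0 0 0 0 0 -0.06 0.015; 0 0 0 0.02 -0.0278 -0.06 0.015; 0 0 0 0.0393 -0.0555 -0.06 0.015; 0 0 0 0.059 -0.0833 -0.06 0.015; 0 0 0 0.0786 -0.111 -0.06 0.015; 0 0 0 0.0983 -0.1388 -0.06 0.015; 0 0 0 0.0983 -0.1388 -0.06 0.015; 0 0 0 0.0983 -0.1388 -0.03 0.015; 0 0 0 0.0983 -0.1388 -0.008 0.015; 0 0 0 0.0983 -0.1388 -0.006 0.015; 0 0 0 0.0983 -0.1388 -0.006 0.015'; python3 p.py; python3 -m pendant '0 0 0 0 0 0.003 0.015; 0 0 0 0 0 0.006 0.015; 0 0 0 0 0 0.008 0.015; 0 0 0 0 0 0.009 0.015; 0 0 0 0 0 0.010 0.015'
```

```text
clock: 14.85
eef_pos: [0.4687, 0.2658, 0.1389]
tool_rot: [0.0, 0.955, 0.297, -0.0]
force: [0.5, 0.4, -3.0]
gripper_width: 0.267
grip_force: 60.4
q [ 0.398  0.35  -0.203  1.019 -0.     2.937] pos [0.4687 0.2658 0.1389] F [ 0.5  0.4 -3. ]
yaw 0.6032 fix tilt rotvec [-0.     0.001 -0.   ]
left [ 0.0007 -0.0004 -0.    ]
right [-9.740e-02  1.385e-01  1.000e-04]
clock: 15.48
eef_pos: [0.4696, 0.267, 0.1294]
tool_rot: [-0.0, 0.955, 0.297, 0.001]
force: [-0.5, 1.7, 3.9]
gripper_width: 0.269
grip_force: 60.9
```

```bash
python3 -m pendant '0 0 0 0 0 0.001 0.015; 0 0 0 0 0 0.001 0.015';python3 -m pendant '0 0 0 0 0 0.001 0.015; 0 0 0 0 0 0.001 0.015'; python3 -m pendant '0 0 0 0 0 0.001 0.015; 0 0 0 0 0 0.001 0.015' | grep -E 'force|eef'
```

```text
clock: 15.72
eef_pos: [0.4694, 0.267, 0.1281]
tool_rot: [-0.0, 0.955, 0.297, 0.001]
force: [0.8, 2.6, 4.7]
gripper_width: 0.267
grip_force: 61.0
clock: 15.98
eef_pos: [0.4696, 0.2671, 0.128]
tool_rot: [-0.0, 0.955, 0.297, 0.001]
force: [-0.7, 2.5, 8.4]
gripper_width: 0.269
grip_force: 61.5
eef_pos: [0.4698, 0.2672, 0.1279]
force: [-2.6, 2.5, 14.4]
grip_force: 62.0
```

The left end is home: it is firm at TCP 0.128, as predicted. Now the right end.

```bash
python3 -m pendant '0 0 0 0 0 -0.03 0.015; 0 0 0 0 0 -0.065 0.015; 0 0 0 -0.02 0.0278 -0.065 0.015; 0 0 0 -0.0393 0.0555 -0.065 0.015; 0 0 0 -0.059 0.0833 -0.065 0.015; 0 0 0 -0.0786 0.111 -0.065 0.015; 0 0 0 -0.0985 0.139 -0.065 0.015; 0 0 0 -0.0985 0.139 -0.065 0.015; 0 0 0 -0.0985 0.139 -0.035 0.015; 0 0 0 -0.0985 0.139 -0.012 0.015; 0 0 0 -0.0985 0.139 -0.009 0.015; 0 0 0 -0.0985 0.139 -0.009 0.015'; python3 -m pendant '0 0 0 0 0 0.003 0.015; 0 0 0 0 0 0.005 0.015; 0 0 0 0 0 0.007 0.015; 0 0 0 0 0 0.008 0.015';python3 -m pendant '0 0 0 0 0 0.001 0.015; 0 0 0 0 0 0.001 0.015'; python3 -m pendant '0 0 0 0 0 0.001 0.015; 0 0 0 0 0 0.001 0.015' 
```

```text
clock: 17.73
eef_pos: [0.466, 0.0963, 0.1346]
tool_rot: [-0.0, 0.955, 0.298, -0.001]
force: [-0.3, -0.2, -2.2]
gripper_width: 0.265
grip_force: 60.5
clock: 18.23
eef_pos: [0.4675, 0.0959, 0.1277]
tool_rot: [0.0, 0.955, 0.297, 0.001]
force: [-2.8, -0.4, 9.8]
gripper_width: 0.268
grip_force: 61.7
clock: 18.48
eef_pos: [0.4677, 0.0959, 0.1277]
tool_rot: [0.001, 0.955, 0.297, 0.001]
force: [-3.1, -1.7, 12.5]
gripper_width: 0.263
grip_force: 62.2
clock: 18.73
eef_pos: [0.4679, 0.0959, 0.1276]
tool_rot: [0.001, 0.955, 0.297, 0.002]
force: [-4.8, -1.5, 20.1]
gripper_width: 0.264
grip_force: 62.9
```

The right end is home too, firm at TCP 0.1276. Lifting and carrying the mallet to the clear spot near (0.43, -0.20), passing over the drift.

```bash
python3 -m pendant '0 0 0 0 0 -0.03 0.015; 0 0 0 0 0 -0.07 0.015; 0 0 0 0 0 -0.1 0.015; 0 0 0 -0.025 0.028 -0.1 0.015; 0 0 0 -0.05 0.056 -0.1 0.015; 0 0 0 -0.075 0.084 -0.1 0.015; 0 0 0 -0.1 0.112 -0.1 0.015; 0 0 0 -0.125 0.14 -0.1 0.015; 0 0 0 -0.15 0.168 -0.1 0.015; 0 0 0 -0.175 0.196 -0.1 0.015; 0 0 0 -0.2 0.222 -0.1 0.015; 0 0 0 -0.2 0.222 -0.1 0.015'; python3 -m pendant '0 0 0 0 0 0 0.015; 0 0 0 0 0 0 0.015'; python3 p.py
python3 -c "
from h import *
s=snapshot('scene');cv2.imwrite('pics/c5.png',cv2.resize(s['frame'][140:380,180:500],(800,600)))"
```

```text
clock: 20.23
eef_pos: [0.4276, -0.2022, 0.2241]
tool_rot: [-0.0, 0.955, 0.295, -0.0]
force: [0.0, 1.2, -3.2]
gripper_width: 0.27
grip_force: 60.5
clock: 20.48
eef_pos: [0.428, -0.1992, 0.2246]
tool_rot: [-0.0, 0.955, 0.298, -0.0]
force: [-0.0, -0.4, -3.4]
gripper_width: 0.267
grip_force: 60.5
q [-0.57   0.172 -0.213  1.186  0.     1.966] pos [ 0.428  -0.1992  0.2246] F [-0.  -0.4 -3.4]
yaw 0.605 fix tilt rotvec [-0.001   0.0001 -0.    ]
left [ 2.986e-01 -3.597e-01  3.000e-04]
right [ 2.003e-01 -2.210e-01  2.000e-04]
```

View pics/c5.png

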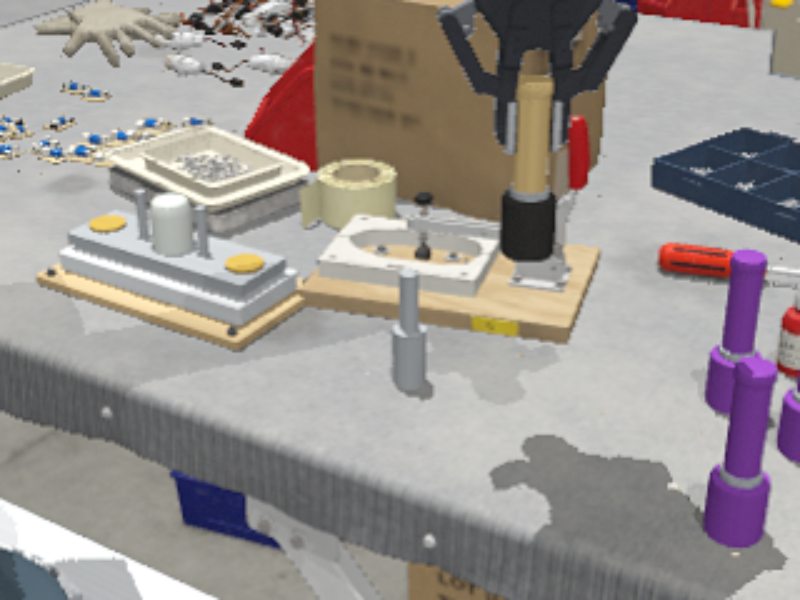

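The plate sits home on the base in this view, the drift stands undisturbed at (408,350) in the crop, and the mallet is upright over a clear spot. Lowering.

```bash
python3 -m pendant '0 0 0 0 0 0.03 0.015; 0 0 0 0 0 0.07 0.015; 0 0 0 0 0 0.11 0.015; 0 0 0 0 0 0.135 0.015; 0 0 0 0 0 0.141 0.015; 0 0 0 0 0 0.144 0.015; 0 0 0 0 0 0.145 0.015; 0 0 0 0 0 0.146 0.015; 0 0 0 0 0 0.146 0.015'
```

```text
clock: 21.65
eef_pos: [0.4285, -0.2005, 0.0794]
tool_rot: [0.0, 0.955, 0.297, 0.0]
force: [0.3, -0.6, -2.9]
gripper_width: 0.27
grip_force: 60.2
```

```bash
python3 -m pendant '0 0 0 0 0 0.001 0.015; 0 0 0 0 0 0.001 0.015'; python3 -m pendant '0 0 0 0 0 0.001 0.015; 0 0 0 0 0 0.001 0.015'
```

```text
clock: 21.9
eef_pos: [0.4281, -0.2003, 0.0778]
tool_rot: [0.0, 0.955, 0.297, -0.0]
force: [0.4, 0.4, -2.6]
gripper_width: 0.269
grip_force: 60.2
clock: 22.15
eef_pos: [0.4282, -0.2004, 0.0778]
tool_rot: [0.0, 0.955, 0.297, 0.0]
force: [-2.7, 0.8, 6.7]
gripper_width: 0.267
grip_force: 61.7
```

Face on the table. Easing off the load slightly, opening, and retreating straight up.

```bash
python3 -m pendant '0 0 0 0 0 -0.001 0.015; 0 0 0 0 0 -0.001 0.03; 0 0 0 0 0 -0.001 0.04; 0 0 0 0 0 -0.001 0.055; 0 0 0 0 0 -0.001 0.055; 0 0 0 0 0 -0.001 0.055; 0 0 0 0 0 -0.03 0.055; 0 0 0 0 0 -0.07 0.055; 0 0 0 0 0 -0.12 0.055; 0 0 0 0 0 -0.17 0.055; 0 0 0 0 0 -0.17 0.055; 0 0 0 0 0 -0.17 0.055'
python3 -c "
from h import *
s=snapshot('scene');cv2.imwrite('pics/c6.png',cv2.resize(s['frame'][140:380,180:500],(800,600)))"
```

```text
clock: 23.65
eef_pos: [0.428, -0.2002, 0.2463]
tool_rot: [-0.0, 0.955, 0.297, -0.0]
force: [-0.6, 0.7, -0.4]
gripper_width: 0.64
grip_force: 0.0
```

View pics/c6.png

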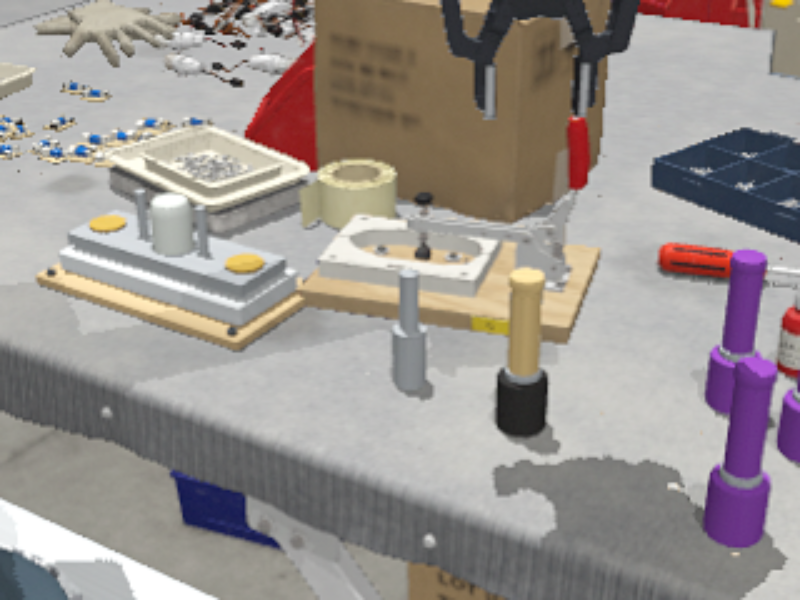

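The mallet stands upright and free at (523,350) in the crop, the plate is home, the drift has not moved, and the gripper is clear.

```bash
python3 -c "
from station import *
print(close_job())"
```

```text
the job is handed in; nothing more can be done
None
```

I handed the job in at about 24 s: both plate ends felt firm at the home height, the mallet stands upright and released on the table, and the drift looks undisturbed; the hand-in returned no verdict.

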